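# Return the inspected optics to their nests

## Robot

A 7-joint arm with a two-finger parallel gripper is mounted at the origin on the work surface. World frame = base frame: x ahead of the robot, y to its left, z up, the work surface at z = 0. Lengths are in m, angles in rad, forces in N, time in s.
With the tool pointing down it reaches from about 0.4 to 0.85 m from the base axis. Payload 10.4 kg.
Tool frame: the origin (TCP) lies at the very end of the fingers, on their centre line; the grasp point (between the pads) lies 19 mm behind it; z points along the fingers, y is the line along which they close (so a half turn about z gives the same grasp; the last joint's range is limited). The gripper opens to 85 mm and grips with 20 to 120 N. Pads are 22 mm wide; open, the fingers measure 114 mm over their backs; the gripper's body (76 mm by 85 mm) begins 54 mm behind the grasp point. The pads swing forward as they close: fully open they stand 13 mm farther back than shut.
Start: joints at [1.19, 0.332, -0.065, 1.46, 0.022, 1.35, -0.088], TCP at [0.219, -0.585, 0.231] pointing down, gripper open.
Joint ranges: [-2.6, 2.6], [-0.5, 2.12], [-1.47, 1.34], [0.16, 2.42], [-1.27, 4.41], [0.06, 2.06], [-2.6, 2.6]. Speed limits (rad/s): [2.22, 2.22, 2.79, 2.79, 3.14, 3.14, 3.14].

## Interface

Orientations are given as a unit quaternion [x, y, z, w].
In Python, from workcell import manip gives the robot as it stands.
- The arm moves only by the tool shift_gripper, called after "Request:" as name(argument=value, ...) on one line, values as JSON. Schema: {"type":"object","properties":{"deltas":{"type":"array","items":{"type":"object","properties":{"wx":{"type":"number"},"wy":{"type":"number"},"wz":{"type":"number"},"dx":{"type":"number"},"dy":{"type":"number"},"dz":{"type":"number"},"finger_gap":{"type":"number"}},"additionalProperties":false,"required":["finger_gap"]},"minItems":1,"maxItems":20},"force":{"type":"number"},"only":{"type":"string"},"quiet":{"type":"boolean"},"lines":{"type":"string"}},"required":["deltas"],"additionalProperties":false}. deltas is a list of rows, 1 to 20 of them, each an object with the fields wx, wy, wz (a rotation vector in shares of 4 rad (1.0 is 4 rad)), dx, dy, dz (the shift in fractions of the full range, 1 being 1 m), finger_gap (the opening from 0.0 (shut) to 1.0 (fully open)); a field left out counts as zero (the opening has to be given); each row is the pose to reach, as a shift and turn from the pose commanded when the call began, along the tool's axes at that moment; what a row does not reach only later rows make up. A row lasts 1/8 s, in which the tool goes at most 0.0625 m and 0.188 rad, less where a joint would pass 70% of its speed; a pose out of reach is approached as far as the arm can. The fingers move at their own pace and stop on an object; force is the grip in N (left out, the last holds). Time passes only in rows, so rows that do not move let the fingers close. The tool returns the time, the measured TCP pose, the force, the opening and the grip force at its end. only (a regular expression) keeps the lines of the reply that match it, lines (a string "A,B") keeps lines A to B, and quiet returns only ok. Shift and turn numbers lie between -1 and 1, and a call with a number outside is refused. Input that does not fit is refused with a message, and nothing moves.
- manip.get_obs(): the state, without advancing time (a new reading comes with each control period).
- manip.camera(name): name is "side" or "top"; returns the picture (420x560x3 uint8, blue, green, red); there is no depth.
- manip.calibration(name): a dict with "fx", "fy", "cx", "cy" (pixels), "world_from_camera" (4x4, takes a point from camera to world coordinates). Camera axes: x right, y up, looking along -z (the intrinsics and any distortion apply to the point x, -y, -z); pixel columns grow to the right and rows downward; lengths in m; the calibration is good to about 2 mm. A picture is of the moment at which its call begins. calibration takes no time and is no camera call.
- manip.hand_in(): hands the job in; it is judged then, once.
Trained networks look in the newest picture that a camera, given by its name, has taken for a name from the list of things; names that differ only in an ending like _2 or _b are one class to them, and where a whole thing is asked for, a point or a joint stands for the part that bears it (a point fixed in the world has none). Each returns a list of dicts, best first, with "confidence" (0 to 1); they miss things now and then, are a little off and sometimes report something else, mostly with a low value. They report only what shows in the picture. A call takes as long as a camera call.
- manip.outline_of(camera, thing): "mask" (420x560 bool, what is visible of it) and "bbox" ([left, top, right, bottom] in pixels, round what is visible of it).
The state is a dict: "clock": time; "joint_pos": joint angles; "joint_velocities": joint speeds; "tau": joint torques, N m; "position": TCP position; "ee_rot": TCP orientation; "ft_force": force on the tool from outside, world axes, zero at the start; "torque": the same for the moment, N m; "grip_width": opening from 0.0 (shut) to 1.0 (fully open); "grasp_force": force on a finger pad.
Only numpy, scipy, OpenCV 4.12 (cv2) and the standard library are available. Lean on these libraries where they do the work, as an engineer would, in place of code of your own. Each camera call takes 0.05 s, during which the arm holds its last target. There are 200 camera calls.

## Task

The four mounted optics on the inspection bench have been checked: put each one into the nest whose recess has its shape and size (large round lens, small round lens, square filter, oblong prism), lying flat on the recess floor, glass up and lined up with its recess. They are glass, so set them down without dropping, slamming or tipping them over, and leave the dropper bottle and the loupe where they stand.

Things in the scene. Friction and masses are not known exactly. Their poses are not given: they have to be found in the camera images.
- large_lens: Large round lens, 58 mm diameter: dark metal mount with a bright rim and a glass face on top; loose, stands glass side up on the bench, 30 mm tall, plain upright sides to grip; about 180 g. Origin: centre of the underside; z up.
- small_lens: Small round lens, 34 mm diameter: dark metal mount with a bright rim and a glass face on top; loose, stands glass side up on the bench, 30 mm tall, plain upright sides to grip; about 70 g. Origin: centre of the underside; z up.
- square_filter: Square filter, 44 x 44 mm: dark metal mount with a bright rim and a glass face on top; loose, stands glass side up on the bench, 30 mm tall, plain upright sides to grip; about 130 g. Origin: centre of the underside; z up, x and y along its sides (quarter turns look alike).
- oblong_prism: Oblong prism, 66 x 28 mm: dark metal mount with a bright rim and a glass face on top; loose, stands glass side up on the bench, 30 mm tall, plain upright sides to grip; about 130 g. Origin: centre of the underside; z up, x along its 66 mm length.
- large_nest: Nest of the large round lens: grey plastic nest, a flat tile 86 x 86 mm and 10 mm thick, fixed to the bench, with a round, 74 mm black-floored recess in its top. The recess is 5 mm deep (its floor is 5 mm above the bench, the rim 10 mm) and leaves 8 mm of play on every side of its optic. Origin: centre of the underside, under the recess's centre; z up.
- small_nest: Nest of the small round lens: grey plastic nest, a flat tile 62 x 62 mm and 10 mm thick, fixed to the bench, with a round, 50 mm black-floored recess in its top. The recess is 5 mm deep (its floor is 5 mm above the bench, the rim 10 mm) and leaves 8 mm of play on every side of its optic. Origin: centre of the underside, under the recess's centre; z up.
- square_nest: Nest of the square filter: grey plastic nest, a flat tile 72 x 72 mm and 10 mm thick, fixed to the bench, with a square, 60 x 60 mm black-floored recess in its top. The recess is 5 mm deep (its floor is 5 mm above the bench, the rim 10 mm) and leaves 8 mm of play on every side of its optic. Origin: centre of the underside, under the recess's centre; z up, x and y along its sides.
- oblong_nest: Nest of the oblong prism: grey plastic nest, a flat tile 94 x 56 mm and 10 mm thick, fixed to the bench, with a rectangular, 82 x 44 mm black-floored recess in its top. The recess is 5 mm deep (its floor is 5 mm above the bench, the rim 10 mm) and leaves 8 mm of play on every side of its optic. Origin: centre of the underside, under the recess's centre; z up, x along its 94 mm length.
- dropper_bottle: Bystander, not to be moved: small white dropper bottle with a blue nozzle, 42 mm diameter, 86 mm tall, standing loose. Origin: centre of the underside.
- loupe: Bystander, not to be moved: black eye loupe, 40 mm diameter, 46 mm tall, standing loose. Origin: centre of the underside.

How it is judged:
By the outcome, as a careful person would: the job done as asked, in the order asked, and still so for the second after the job is handed in, with the robot touching nothing.
It also fails if it takes over 90 s, if anything falls off the work surface, if the arm or the gripper's body presses on something with over 40 N, if the wrist force passes 120 N, or if a joint passes its speed limit or range.

## Working session

There is one attempt and no reset: what is moved stays moved. The work goes in short steps, Python scripts to look and compute and a tool call to move; the robot and the scene stay as the last step left them, time stands still between calls to the robot, and variables do not carry over. Pictures are saved under pics/ and viewed, at most 14 in all, crops included, and the job is handed in when it is done.

```bash
mkdir -p pics; ls; python3 - <<'E'
from workcell import manip
import cv2, numpy as np
for c in ("top","side"):
    cv2.imwrite(f"pics/{c}0.png",manip.camera(c)); k=manip.calibration(c)
    print(c,{a:(np.round(b,4).tolist()) for a,b in k.items() if a!='name'})
o=manip.get_obs(); print(o)
E
```

```text
pics
top {'fx': 464.0636, 'fy': 464.0636, 'cx': 278.6186, 'cy': 190.4627, 'world_from_camera': [[-0.0041, 0.9775, -0.2109, 0.2568], [-1.0, -0.0038, 0.002, 0.0066], [0.0011, 0.2109, 0.9775, 1.3894], [0.0, 0.0, 0.0, 1.0]]}
side {'fx': 382.8953, 'fy': 382.8953, 'cx': 280.5979, 'cy': 211.6828, 'world_from_camera': [[-0.8031, 0.3994, -0.4421, 0.1561], [-0.5958, -0.531, 0.6025, 0.5485], [0.0059, 0.7473, 0.6644, 0.6256], [0.0, 0.0, 0.0, 1.0]]}
{'clock': 0.1, 'joint_pos': array([ 1.19035934,  0.33278822, -0.06471589,  1.46084287,  0.02162177,
        1.34987438, -0.08847968]), 'joint_velocities': array([-2.58585079e-04, -2.75321242e-03, -1.59735497e-03, -1.08398141e-03,
        1.04167277e-03, -4.49418064e-04,  4.63444238e-05]), 'tau': array([ 1.57101782e-03, -6.26743770e+01,  4.92580212e-02, -3.92432964e+01,
        1.63011096e-02,  6.99177064e-03,  5.32513084e-06]), 'position': array([ 0.21879378, -0.58511029,  0.23061521]), 'ee_rot': array([ 9.84031303e-01,  1.77994449e-01, -1.42444982e-04, -5.91331122e-04]), 'ft_force': array([ 0.70672702, -0.15609066,  1.04200064]), 'torque': array([ 0.04896091,  0.05112487, -0.00205791]), 'grasp_force': 0.0, 'grip_width': 0.998949946072605}
```

View pics/top0.png

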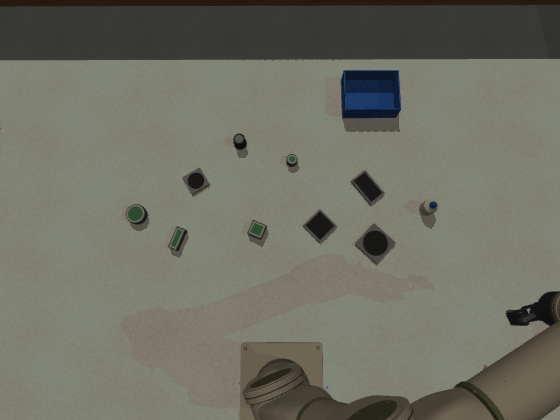

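View pics/side0.png

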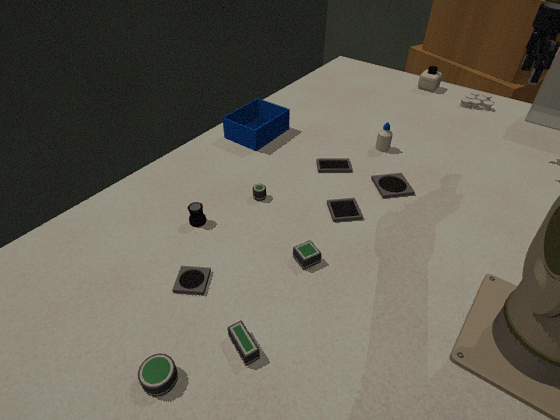

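The top view shows these objects:

| Object | Pixel |
|---|---|
| Large lens | (137,214) |
| Prism | (177,238) |
| Square filter | (257,230) |
| Small lens | (292,160) |
| Small nest | (196,180) |
| Square nest | (320,226) |
| Oblong nest | (368,187) |
| Large nest | (375,243) |
| Loupe | (240,142) |
| Bottle | (430,207) |

The side view shows the same layout. Next I'll fit poses from the masks of both cameras.

```bash
cat > h.py <<'E'
from workcell import manip
import numpy as np, cv2
from scipy.optimize import minimize
from scipy.spatial.transform import Rotation as R
# shape: (kind, sx, sy, height)
S=dict(large_lens=("c",.058,.058,.03),small_lens=("c",.034,.034,.03),square_filter=("r",.044,.044,.03),oblong_prism=("r",.066,.028,.03),
 large_nest=("r",.086,.086,.01),small_nest=("r",.062,.062,.01),square_nest=("r",.072,.072,.01),oblong_nest=("r",.094,.056,.01),
 dropper_bottle=("c",.042,.042,.086),loupe=("c",.04,.04,.046))
K={c:manip.calibration(c) for c in("top","side")}
def proj(c,P):
    k=K[c]; T=np.linalg.inv(k["world_from_camera"]); q=P@T[:3,:3].T+T[:3,3]
    return np.c_[k["fx"]*q[:,0]/-q[:,2]+k["cx"],k["fy"]*-q[:,1]/-q[:,2]+k["cy"]]
def ground(c,uv,z):
    k=K[c]; W=k["world_from_camera"]; d=W[:3,:3]@[(uv[0]-k["cx"])/k["fx"],-(uv[1]-k["cy"])/k["fy"],-1]
    return (W[:3,3]+d*(z-W[2,3])/d[2])[:2]
def body(n,x,y,yaw,z=0):
    kind,a,b,h=S[n]
    if kind=="c": t=np.linspace(0,2*np.pi,48,endpoint=False); p=np.c_[np.cos(t),np.sin(t)]*a/2
    else: p=np.array([[1,1],[-1,1],[-1,-1],[1,-1]])*[a/2,b/2]
    c,s=np.cos(yaw),np.sin(yaw); p=p@np.array([[c,s],[-s,c]])+[x,y]
    return np.vstack([np.c_[p,np.full(len(p),z)],np.c_[p,np.full(len(p),z+h)]])
N=8
def render(c,n,x,y,yaw,o,sz,z):
    P=(proj(c,body(n,x,y,yaw,z))+.5-o)*N-.5
    m=np.zeros((sz*N,sz*N),np.uint8); cv2.fillConvexPoly(m,cv2.convexHull(np.round(P*16).astype(np.int32)),1,shift=4)
    return m.reshape(sz,N,sz,N).mean((1,3))
def fit(n,masks,z=0):
    sz=70; W={}
    for c,m in masks.items():
        v,u=np.nonzero(m); ce=np.array([u.mean(),v.mean()]); o=np.floor(ce)-sz//2
        M=cv2.warpAffine(m.astype(np.float32),np.float32([[1,0,-o[0]],[0,1,-o[1]]]),(sz,sz)); W[c]=(o,M,ce)
    x0=np.mean([ground(c,w[2],z+S[n][3]/2) for c,w in W.items()],0)
    f=lambda p:sum(((render(c,n,p[0],p[1],p[2]/10,w[0],sz,z)-w[1])**2).sum()/w[1].sum() for c,w in W.items())
    best=None
    for y in (np.arange(0,np.pi,np.pi/8) if S[n][0]=="r" else [0]):
        s=np.array([x0[0],x0[1],y*10]); sim=np.vstack([s,s+[.006,0,0],s+[0,.006,0],s+[0,0,1.5]])
        r=minimize(f,s,method="Nelder-Mead",options=dict(initial_simplex=sim,xatol=1e-4,fatol=1e-5,maxiter=150))
        if best is None or r.fun<best.fun: best=r
    return best.x[0],best.x[1],best.x[2]/10,best.fun
def masks(n,cams=("top","side"),new=False):
    out={}
    for c in cams:
        if new: manip.camera(c)
        d=manip.outline_of(c,n)
        if d: out[c]=d[0]["mask"]; print("  ",n,c,round(d[0]["confidence"],2),d[0]["bbox"],int(d[0]["mask"].sum()))
        else: print("  ",n,c,"none")
    return out
def go(x,y,z,yaw=None):
    """shift in tool axes to TCP target; yaw = world direction (rad) of the closing line"""
    o=manip.get_obs(); r=R.from_quat(o["ee_rot"]); M=r.as_matrix(); d=M.T@(np.array([x,y,z])-o["position"]); 
    cur=np.arctan2(M[1,1],M[0,1]); rv=np.zeros(3)
    if yaw is not None:
        rad=np.arctan2(y,x); t=(yaw-rad+np.pi/2)%np.pi-np.pi/2+rad   # within 90 deg of radial (j7~0)
        e=(t-cur+np.pi)%(2*np.pi)-np.pi
        Y=np.array([np.cos(t),np.sin(t),0]); Z=np.array([0,0,-1.]); G=np.c_[np.cross(Y,Z),Y,Z]; rv=R.from_matrix(M.T@G).as_rotvec()
    print("rv",np.round(rv,3),"d",np.round(d,4),"| pos",np.round(o["position"],4),"yaw",round(np.degrees(cur),1),"q",np.round(o["joint_pos"],2),"t",round(o["clock"],1))
E
python3 - <<'E'
from h import *
import json
D={}
for n in S:
    m=masks(n); 
    if m:
        D[n]=fit(n,m); print(n,np.round(D[n],4),"deg",round(np.degrees(D[n][2]),1),*[(c,np.round(fit(n,{c:m[c]}),4)) for c in m])
json.dump(D,open("d.json","w"))
E
```

```text
large_lens top 0.64 [127.0, 201.3, 149.7, 228.5] 332
   large_lens side 0.79 [139.8, 353.4, 178.3, 395.7] 1354
large_lens [4.837e-01 4.323e-01 3.000e-04 1.248e-01] deg 0.0 ('top', array([0.4821, 0.4309, 0.0915, 0.0617])) ('side', array([0.4852, 0.4323, 0.0384, 0.0195]))
   small_lens top 0.69 [288.1, 156.5, 296.0, 166.2] 95
   small_lens side 0.72 [251.9, 182.9, 265.6, 201.3] 192
small_lens [ 0.6519 -0.0354  0.0297  0.3602] deg 1.7 ('top', array([ 0.6474, -0.0362,  0.2397,  0.2271])) ('side', array([ 0.6525, -0.0345,  0.0268,  0.0665]))
   square_filter top 0.5 [245.6, 222.1, 267.6, 239.9] 226
   square_filter side 0.89 [291.2, 247.7, 322.4, 271.5] 514
square_filter [ 0.4348  0.0709 -0.4211  0.2402] deg -24.1 ('top', array([0.434 , 0.0703, 1.168 , 0.0787])) ('side', array([0.436 , 0.0723, 0.9864, 0.1179]))
   oblong_prism top none
   oblong_prism side 0.69 [228.7, 322.8, 259.4, 366.2] 822
oblong_prism [ 0.4116  0.3074 -0.3835  0.0182] deg -22.0 ('side', array([ 0.4116,  0.3074, -0.3835,  0.0182]))
   large_nest top 0.58 [356.7, 221.1, 394.1, 260.9] 892
   large_nest side 0.81 [372.9,
[... 832 characters left out ...]
.8] 496
oblong_nest [ 0.5672 -0.2658  3.7986  0.105 ] deg 217.6 ('top', array([ 0.5651, -0.2673,  0.6427,  0.0334])) ('side', array([ 0.569 , -0.2651,  0.6604,  0.0238]))
   dropper_bottle top 0.65 [416.7, 199.9, 437.3, 213.3] 203
   dropper_bottle side 0.7 [373.5, 121.3, 395.8, 151.7] 365
dropper_bottle [ 0.499  -0.4382 -0.0386  0.8589] deg -2.2 ('top', array([ 0.4905, -0.4275,  0.2294,  0.478 ])) ('side', array([ 0.4959, -0.4244,  0.0825,  0.2939]))
   loupe top 0.7 [235.7, 134.3, 242.6, 149.7] 151
   loupe side 0.67 [190.3, 201.8, 207.2, 228.2] 385
loupe [0.7103 0.127  0.0657 0.3057] deg 3.8 ('top', array([0.7062, 0.1249, 0.1318, 0.2077])) ('side', array([0.7114, 0.1273, 0.1019, 0.0595]))
```

```bash
cat > ov.py <<'E'
from h import *
def over(items,out,half=20,z=0):
    """items: (name,x,y,yaw,z); rows: side, top; 195px tiles"""
    im={c:manip.camera(c) for c in("side","top")}; rows=[]
    for c in("side","top"):
        row=[]
        for n,x,y,a,z in items:
            P=proj(c,body(n,x,y,a,z)); o=np.round(P.mean(0))-half; s=195/(2*half)
            t=cv2.warpAffine(im[c],np.float32([[s,0,-(o[0]-.5)*s-.5],[0,s,-(o[1]-.5)*s-.5]]),(195,195),flags=cv2.INTER_CUBIC)
            t=cv2.convertScaleAbs(t,alpha=1.5,beta=20)
            h=len(P)//2
            for q,col in((P[:h],(0,0,255)),(P[h:],(0,255,255))):
                cv2.polylines(t,[np.round(((q-o+.5)*s-.5)*16).astype(np.int32)],True,col,1,cv2.LINE_AA,4)
            row.append(t)
        rows.append(np.hstack(row))
    cv2.imwrite(out,np.vstack(rows))
E
python3 - <<'E'
from ov import *
import json
D=json.load(open("d.json"))
over([(n,*D[n][:3],0) for n in("square_filter","oblong_prism","square_nest","oblong_nest")],"pics/ov1.png",24)
E
```

```text
(no output)
```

View pics/ov1.png

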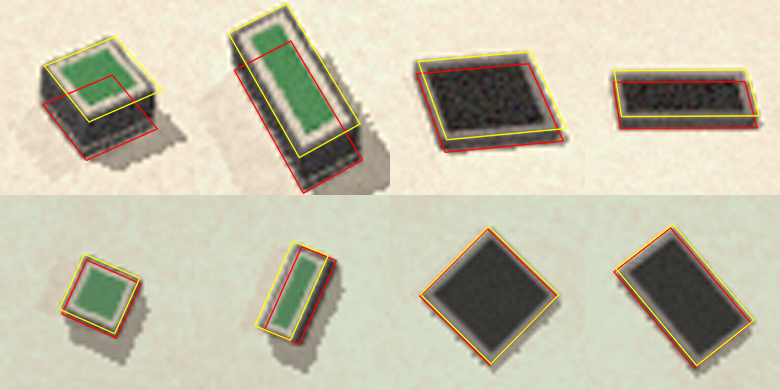

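The overlays match: outlines agree within about 1 px, and the yaws of the filter, prism and nests are good. I'll start with the large lens.

```bash
python3 - <<'E'
from h import *
go(.50,-.25,.2,np.radians(-26)); go(.55,.1,.2,np.radians(10)); go(.484,.432,.12,np.radians(41.8))
E
```

```text
rv [ 0.     0.    -0.759] d [ 0.3808 -0.2158  0.0313] | pos [ 0.2189 -0.5854  0.2313] yaw -69.5 q [ 1.19  0.33 -0.06  1.46  0.02  1.35 -0.09] t 1.2
rv [ 0.     0.    -1.388] d [ 0.5502 -0.5261  0.0313] | pos [ 0.2189 -0.5854  0.2313] yaw -69.5 q [ 1.19  0.33 -0.06  1.46  0.02  1.35 -0.09] t 1.2
rv [ 0.     0.    -1.943] d [ 0.6046 -0.8602  0.1113] | pos [ 0.2189 -0.5854  0.2313] yaw -69.5 q [ 1.19  0.33 -0.06  1.46  0.02  1.35 -0.09] t 1.2
```

The rows are not in the units I measure in: turns go in shares of 4 rad. I convert before sending: -1.94 rad is -0.485.

Request:
shift_gripper(deltas=[{"wz":-0.19, "dx":0.381, "dy":-0.216, "dz":0.03, "finger_gap":1}, {"wz":-0.19, "dx":0.381, "dy":-0.216, "dz":0.03, "finger_gap":1}, {"wz":-0.19, "dx":0.381, "dy":-0.216, "dz":0.03, "finger_gap":1}, {"wz":-0.19, "dx":0.381, "dy":-0.216, "dz":0.03, "finger_gap":1}, {"wz":-0.19, "dx":0.381, "dy":-0.216, "dz":0.03, "finger_gap":1}, {"wz":-0.19, "dx":0.381, "dy":-0.216, "dz":0.03, "finger_gap":1}, {"wz":-0.19, "dx":0.381, "dy":-0.216, "dz":0.03, "finger_gap":1}, {"wz":-0.3475, "dx":0.55, "dy":-0.526, "dz":0.03, "finger_gap":1}, {"wz":-0.3475, "dx":0.55, "dy":-0.526, "dz":0.03, "finger_gap":1}, {"wz":-0.3475, "dx":0.55, "dy":-0.526, "dz":0.03, "finger_gap":1}, {"wz":-0.3475, "dx":0.55, "dy":-0.526, "dz":0.03, "finger_gap":1}, {"wz":-0.3475, "dx":0.55, "dy":-0.526, "dz":0.03, "finger_gap":1}, {"wz":-0.485, "dx":0.605, "dy":-0.86, "dz":0.11, "finger_gap":1}, {"wz":-0.485, "dx":0.605, "dy":-0.86, "dz":0.11, "finger_gap":1}, {"wz":-0.485, "dx":0.605, "dy":-0.86, "dz":0.11, "finger_gap":1}, {"wz":-0.485, "dx":0.605, "dy":-0.86, "dz":0.11, "finger_gap":1}, {"wz":-0.485, "dx":0.605, "dy":-0.86, "dz":0.11, "finger_gap":1}, {"wz":-0.485, "dx":0.605, "dy":-0.86, "dz":0.11, "finger_gap":1}, {"wz":-0.485, "dx":0.605, "dy":-0.86, "dz":0.11, "finger_gap":1}, {"wz":-0.485, "dx":0.605, "dy":-0.86, "dz":0.11, "finger_gap":1}], force=30)

```text
clock: 3.7
position: [0.4839, 0.4325, 0.1209]
ee_rot: [0.409, 0.913, -0.0, -0.0]
ft_force: [-1.3, -0.1, -0.6]
grip_width: 1.001
grasp_force: 0.0
```

```bash
python3 - <<'E'
from h import *
go(.4837,.4323,.06,np.radians(41.8));go(.4837,.4323,.006,np.radians(41.8))
E
```

```text
rv [-0.001 -0.    -0.001] d [-0.     -0.0002  0.0609] | pos [0.4839 0.4325 0.1209] yaw 41.7 q [-0.22  0.6  -0.82  1.49  0.45  1.25 -0.36] t 3.7
rv [-0.001 -0.    -0.001] d [-0.     -0.0002  0.1149] | pos [0.4839 0.4325 0.1209] yaw 41.7 q [-0.22  0.6  -0.82  1.49  0.45  1.25 -0.36] t 3.7
```

Request:
shift_gripper(deltas=[{"dz":0.05, "finger_gap":1}, {"dz":0.08, "finger_gap":1}, {"dz":0.1, "finger_gap":1}, {"dz":0.115, "finger_gap":1}, {"dz":0.115, "finger_gap":1}])

```text
clock: 4.32
position: [0.4846, 0.4313, 0.0059]
ee_rot: [0.41, 0.912, -0.0, -0.0]
ft_force: [-0.1, 0.5, -0.1]
grip_width: 1.0
grasp_force: 0.0
```

```bash
python3 - <<'E'
from h import *
im=manip.camera("side")[300:420,80:240]
cv2.imwrite("pics/g1.png",cv2.resize(im,None,fx=4,fy=4,interpolation=cv2.INTER_CUBIC))
print(proj("side",np.array([manip.get_obs()["position"]])))
E
```

```text
[[159.51986197 376.24383881]]
```

View pics/g1.png

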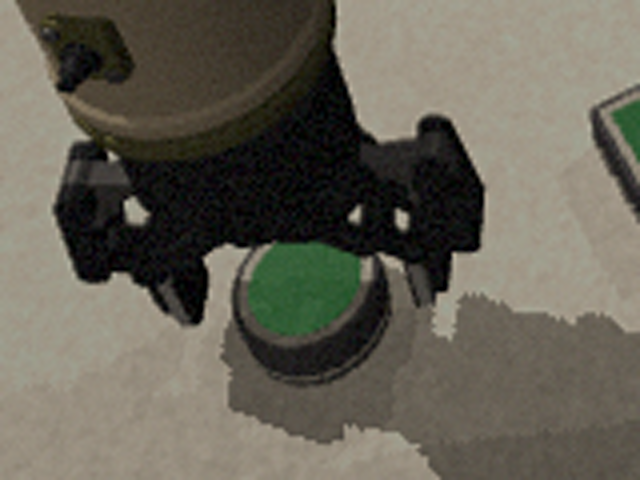

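The fingers straddle the lens: tips at crop (190,320) and (425,300), lens centred near (312,310). I'll close and lift.

Request:
shift_gripper(deltas=[{"finger_gap":0.3}, {"finger_gap":0.3}, {"finger_gap":0.3}, {"finger_gap":0.3}, {"finger_gap":0.3}, {"finger_gap":0.3}], force=30)

```text
clock: 5.12
position: [0.4849, 0.4325, 0.0075]
ee_rot: [0.409, 0.912, 0.001, 0.0]
ft_force: [-0.9, -1.1, 5.2]
grip_width: 0.666
grasp_force: 31.7
```

Request:
shift_gripper(deltas=[{"dz":-0.01, "finger_gap":0.3}, {"dz":-0.05, "finger_gap":0.3}, {"dz":-0.1, "finger_gap":0.3}, {"dz":-0.14, "finger_gap":0.3}, {"dz":-0.14, "finger_gap":0.3}])

```text
clock: 5.75
position: [0.4852, 0.4334, 0.1502]
ee_rot: [0.409, 0.912, 0.003, 0.001]
ft_force: [-0.4, 0.5, -2.2]
grip_width: 0.667
grasp_force: 33.2
```

```bash
python3 - <<'E'
from h import *
go(.55,.2,.146,np.radians(20));go(.55,-.1,.146,np.radians(-10)); go(.3964,-.2805,.146,np.radians(-35.3))
E
```

```text
rv [ 0.006 -0.001  0.378] d [-0.2174 -0.1068  0.0037] | pos [0.4852 0.4334 0.1502] yaw 41.7 q [-0.21  0.57 -0.83  1.46  0.43  1.29 -0.35] t 5.8
rv [ 0.005 -0.002  0.902] d [-0.4416 -0.3062  0.0026] | pos [0.4852 0.4334 0.1502] yaw 41.7 q [-0.21  0.57 -0.83  1.46  0.43  1.29 -0.35] t 5.8
rv [ 0.005 -0.004  1.343] d [-0.4743 -0.541   0.0013] | pos [0.4852 0.4334 0.1502] yaw 41.7 q [-0.21  0.57 -0.83  1.46  0.43  1.29 -0.35] t 5.8
```

To row units: 1.343 rad is 0.3358.

Request:
shift_gripper(deltas=[{"wz":0.095, "dx":-0.217, "dy":-0.107, "finger_gap":0.3}, {"wz":0.095, "dx":-0.217, "dy":-0.107, "finger_gap":0.3}, {"wz":0.095, "dx":-0.217, "dy":-0.107, "finger_gap":0.3}, {"wz":0.095, "dx":-0.217, "dy":-0.107, "finger_gap":0.3}, {"wz":0.225, "dx":-0.442, "dy":-0.306, "finger_gap":0.3}, {"wz":0.225, "dx":-0.442, "dy":-0.306, "finger_gap":0.3}, {"wz":0.225, "dx":-0.442, "dy":-0.306, "finger_gap":0.3}, {"wz":0.225, "dx":-0.442, "dy":-0.306, "finger_gap":0.3}, {"wz":0.225, "dx":-0.442, "dy":-0.306, "finger_gap":0.3}, {"wz":0.3358, "dx":-0.474, "dy":-0.54, "finger_gap":0.3}, {"wz":0.3358, "dx":-0.474, "dy":-0.54, "finger_gap":0.3}, {"wz":0.3358, "dx":-0.474, "dy":-0.54, "finger_gap":0.3}, {"wz":0.3358, "dx":-0.474, "dy":-0.54, "finger_gap":0.3}, {"wz":0.3358, "dx":-0.474, "dy":-0.54, "finger_gap":0.3}, {"wz":0.3358, "dx":-0.474, "dy":-0.54, "finger_gap":0.3}, {"wz":0.3358, "dx":-0.474, "dy":-0.54, "finger_gap":0.3}, {"wz":0.3358, "dx":-0.474, "dy":-0.54, "finger_gap":0.3}])

```text
clock: 7.88
position: [0.3965, -0.2802, 0.1462]
ee_rot: [0.888, 0.46, 0.0, -0.0]
ft_force: [0.3, -0.6, -1.3]
grip_width: 0.671
grasp_force: 33.4
```

```bash
python3 - <<'E'
from h import *
go(.3964,-.2805,.06,np.radians(-35.3))
print(manip.get_obs()["ft_force"])
m=masks("large_lens",new=True)
print(fit("large_lens",m,z=manip.get_obs()["position"][2]-.006))
E
```

```text
rv [-0.    -0.     0.002] d [-0.0003  0.0001  0.0862] | pos [ 0.3965 -0.2802  0.1462] yaw -35.2 q [ 0.86  0.12 -0.36  1.91  0.05  1.12 -0.13] t 7.9
[ 0.31656567 -0.6104437  -1.29877684]
   large_lens top 0.54 [373.1, 228.3, 386.5, 245.4] 68
   large_lens side 0.61 [391.9, 123.2, 411.4, 148.4] 341
(np.float64(0.40409603980815634), np.float64(-0.2758348023715199), np.float64(-0.014826172968890888), np.float64(5.723433640160724))
```

Request:
shift_gripper(deltas=[{"dz":0.05, "finger_gap":0.3}, {"dz":0.1, "finger_gap":0.3}, {"dz":0.12, "finger_gap":0.3}, {"dz":0.126, "finger_gap":0.3}, {"dz":0.128, "finger_gap":0.3}, {"dz":0.129, "finger_gap":0.3}, {"dz":0.13, "finger_gap":0.3}, {"dz":0.13, "finger_gap":0.3}])

```text
clock: 9.07
position: [0.3962, -0.2813, 0.0167]
ee_rot: [0.888, 0.459, 0.0, 0.0]
ft_force: [-0.2, 0.2, -1.2]
grip_width: 0.663
grasp_force: 33.3
```

```bash
python3 - <<'E'
from h import *
go(.3964,-.2805,.0125,np.radians(-35.3))
cv2.imwrite("pics/p1.png",cv2.resize(manip.camera("side")[120:220,320:460],None,fx=4,fy=4,interpolation=cv2.INTER_CUBIC))
E
```

```text
rv [0.001 0.    0.   ] d [ 0.0008 -0.0003  0.0042] | pos [ 0.3962 -0.2813  0.0167] yaw -35.3 q [ 0.84  0.3  -0.35  2.02  0.13  0.85 -0.2 ] t 9.1
```

View pics/p1.png

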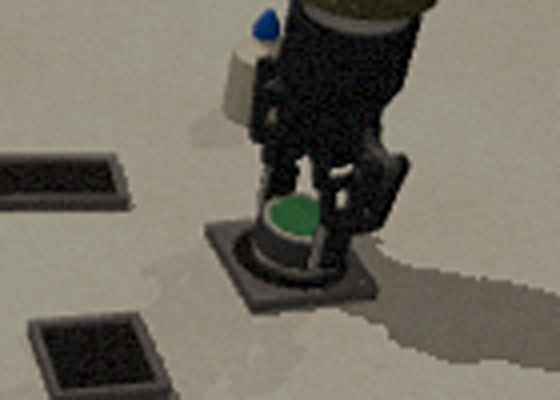

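The lens hangs just above its recess, and in the side crop it is centred near (300,240). I'll lower it gently.

Request:
shift_gripper(deltas=[{"dz":0.001, "finger_gap":0.3}, {"dz":0.002, "finger_gap":0.3}, {"dz":0.003, "finger_gap":0.3}, {"dz":0.003, "finger_gap":0.3}])

```text
clock: 9.62
position: [0.3959, -0.281, 0.0132]
ee_rot: [0.888, 0.459, -0.0, -0.0]
ft_force: [-0.1, 0.6, -1.7]
grip_width: 0.664
grasp_force: 33.3
```

Request:
shift_gripper(deltas=[{"dz":0.001, "finger_gap":0.3}, {"dz":0.0015, "finger_gap":0.3}, {"dz":0.0015, "finger_gap":0.3}])

```text
clock: 10.0
position: [0.396, -0.2811, 0.0124]
ee_rot: [0.888, 0.459, -0.0, 0.0]
ft_force: [-3.4, 2.3, 7.3]
grip_width: 0.665
grasp_force: 34.4
```

Request:
shift_gripper(deltas=[{"finger_gap":0.75}, {"finger_gap":0.75}, {"finger_gap":1}, {"finger_gap":1}, {"dz":-0.02, "finger_gap":1}, {"dz":-0.05, "finger_gap":1}, {"dz":-0.1, "finger_gap":1}, {"dz":-0.12, "finger_gap":1}, {"dz":-0.12, "finger_gap":1}])

```text
clock: 11.12
position: [0.3968, -0.2817, 0.1333]
ee_rot: [0.888, 0.459, 0.001, 0.002]
ft_force: [0.6, -0.5, -0.6]
grip_width: 1.001
grasp_force: 0.0
```

```bash
python3 - <<'E'
from h import *
go(.652,-.0352,.1,np.radians(-3))
E
```

```text
rv [ 0.003  0.001 -0.564] d [0.3486 0.0657 0.0334] | pos [ 0.3968 -0.2817  0.1333] yaw -35.3 q [ 0.87  0.13 -0.37  1.93  0.05  1.09 -0.14] t 11.1
```

To row units: -0.565 rad is -0.1413.

Request:
shift_gripper(deltas=[{"wz":-0.1413, "dx":0.349, "dy":0.066, "dz":0.033, "finger_gap":0.8}, {"wz":-0.1413, "dx":0.349, "dy":0.066, "dz":0.033, "finger_gap":0.8}, {"wz":-0.1413, "dx":0.349, "dy":0.066, "dz":0.033, "finger_gap":0.8}, {"wz":-0.1413, "dx":0.349, "dy":0.066, "dz":0.033, "finger_gap":0.8}, {"wz":-0.1413, "dx":0.349, "dy":0.066, "dz":0.033, "finger_gap":0.8}, {"wz":-0.1413, "dx":0.349, "dy":0.066, "dz":0.033, "finger_gap":0.8}, {"wz":-0.1413, "dx":0.349, "dy":0.066, "dz":0.033, "finger_gap":0.8}, {"wz":-0.1413, "dx":0.349, "dy":0.066, "dz":0.033, "finger_gap":0.8}])

```text
clock: 12.12
position: [0.6506, -0.0349, 0.0973]
ee_rot: [0.725, 0.689, -0.001, -0.001]
ft_force: [0.5, -0.9, -0.6]
grip_width: 0.796
grasp_force: 0.0
```

```bash
python3 - <<'E'
from h import *
go(.652,-.0352,.008,np.radians(-3))
m=masks("large_lens",new=True)
print(np.round(fit("large_lens",m,.005),4)); print(np.round(fit("large_lens",{"side":m["side"]},.005),4))
E
```

```text
rv [-0.002  0.     0.001] d [-0.0002  0.0016  0.0893] | pos [ 0.6506 -0.0349  0.0973] yaw -2.9 q [ 0.38  0.55 -0.54  1.51  0.3   1.17 -0.26] t 12.1
   large_lens top 0.54 [370.8, 229.8, 388.8, 255.7] 239
   large_lens side 0.8 [381.8, 172.3, 405.7, 190.0] 427
[ 0.3946 -0.2824  0.0857  0.5166]
[ 0.3953 -0.2804  0.0031  0.0319]
```

The large lens sits within about 2.5 mm of its nest's centre. Next is the small lens.

Request:
shift_gripper(deltas=[{"dy":0.001, "dz":0.04, "finger_gap":0.8}, {"dy":0.001, "dz":0.07, "finger_gap":0.8}, {"dy":0.001, "dz":0.085, "finger_gap":0.8}, {"dy":0.001, "dz":0.09, "finger_gap":0.8}, {"dy":0.001, "dz":0.09, "finger_gap":0.8}, {"dy":0.001, "dz":0.09, "finger_gap":0.8}])

```text
clock: 13.08
position: [0.6533, -0.0344, 0.0101]
ee_rot: [0.725, 0.689, 0.001, 0.001]
ft_force: [0.3, 0.9, -0.5]
grip_width: 0.798
grasp_force: 0.0
```

Request:
shift_gripper(deltas=[{"finger_gap":0.1}, {"finger_gap":0.1}, {"finger_gap":0.1}, {"finger_gap":0.1}, {"finger_gap":0.1}, {"finger_gap":0.1}], force=25)

```text
clock: 13.82
position: [0.6528, -0.0345, 0.0094]
ee_rot: [0.725, 0.689, 0.0, 0.0]
ft_force: [-1.9, 0.1, 5.0]
grip_width: 0.388
grasp_force: 24.9
```

Request:
shift_gripper(deltas=[{"dz":-0.01, "finger_gap":0.1}, {"dz":-0.05, "finger_gap":0.1}, {"dz":-0.1, "finger_gap":0.1}, {"dz":-0.12, "finger_gap":0.1}, {"dz":-0.12, "finger_gap":0.1}, {"dz":-0.12, "finger_gap":0.1}])

```text
clock: 14.58
position: [0.6515, -0.0346, 0.1271]
ee_rot: [0.725, 0.689, -0.001, -0.001]
ft_force: [-1.1, -1.2, -2.0]
grip_width: 0.387
grasp_force: 25.1
```

```bash
python3 - <<'E'
from h import *
go(.589,.2598,.1,np.radians(23.8))
E
```

```text
rv [-0.002 -0.    -0.466] d [ 0.2908 -0.0774  0.0272] | pos [ 0.6515 -0.0346  0.1271] yaw -2.9 q [ 0.38  0.52 -0.55  1.48  0.28  1.22 -0.25] t 14.6
```

To row units: -0.466 rad is -0.1165.

Request:
shift_gripper(deltas=[{"wz":-0.1165, "dx":0.291, "dy":-0.077, "finger_gap":0.1}, {"wz":-0.1165, "dx":0.291, "dy":-0.077, "finger_gap":0.1}, {"wz":-0.1165, "dx":0.291, "dy":-0.077, "finger_gap":0.1}, {"wz":-0.1165, "dx":0.291, "dy":-0.077, "finger_gap":0.1}, {"wz":-0.1165, "dx":0.291, "dy":-0.077, "finger_gap":0.1}, {"wz":-0.1165, "dx":0.291, "dy":-0.077, "dz":0.027, "finger_gap":0.1}, {"wz":-0.1165, "dx":0.291, "dy":-0.077, "dz":0.067, "finger_gap":0.1}, {"wz":-0.1165, "dx":0.291, "dy":-0.077, "dz":0.097, "finger_gap":0.1}, {"wz":-0.1165, "dx":0.291, "dy":-0.077, "dz":0.104, "finger_gap":0.1}, {"wz":-0.1165, "dx":0.291, "dy":-0.077, "dz":0.106, "finger_gap":0.1}, {"wz":-0.1165, "dx":0.291, "dy":-0.077, "dz":0.106, "finger_gap":0.1}, {"wz":-0.1165, "dx":0.291, "dy":-0.077, "dz":0.106, "finger_gap":0.1}])

```text
clock: 16.08
position: [0.591, 0.2604, 0.0239]
ee_rot: [0.546, 0.838, 0.001, 0.001]
ft_force: [-0.5, 0.6, -0.9]
grip_width: 0.387
grasp_force: 25.1
```

```bash
python3 - <<'E'
from h import *
go(.589,.2598,.0155,np.radians(23.8))
cv2.imwrite("pics/p2.png",cv2.resize(manip.camera("side")[220:320,120:260],None,fx=4,fy=4,interpolation=cv2.INTER_CUBIC))
E
```

```text
rv [ 0.002  0.    -0.   ] d [ 0.0003 -0.0021  0.0084] | pos [0.591  0.2604 0.0239] yaw 23.8 q [ 0.    0.66 -0.66  1.58  0.44  1.06 -0.36] t 16.1
```

View pics/p2.png

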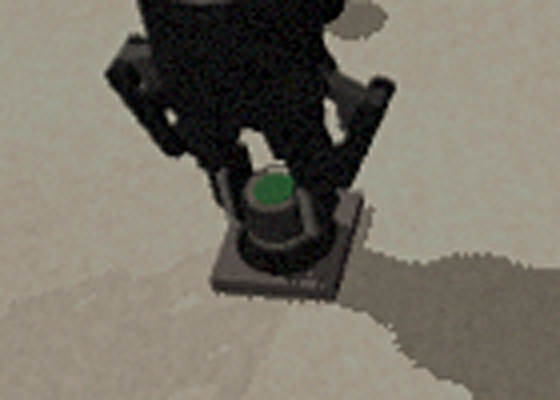

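The small lens is over the round recess, in line with it (crop (275,220)). Lowering.

Request:
shift_gripper(deltas=[{"dy":-0.001, "dz":0.002, "finger_gap":0.1}, {"dy":-0.001, "dz":0.004, "finger_gap":0.1}, {"dy":-0.001, "dz":0.006, "finger_gap":0.1}, {"dy":-0.001, "dz":0.0075, "finger_gap":0.1}, {"dy":-0.001, "dz":0.0085, "finger_gap":0.1}, {"dy":-0.001, "dz":0.0085, "finger_gap":0.1}])

```text
clock: 16.88
position: [0.5895, 0.2598, 0.0144]
ee_rot: [0.546, 0.838, -0.0, 0.0]
ft_force: [-0.8, -0.6, 1.4]
grip_width: 0.387
grasp_force: 25.2
```

Request:
shift_gripper(deltas=[{"dz":0.0008, "finger_gap":0.1}, {"dz":0.0008, "finger_gap":0.1}, {"dz":0.0008, "finger_gap":0.1}])

```text
clock: 17.25
position: [0.5895, 0.2598, 0.0143]
ee_rot: [0.546, 0.838, -0.0, 0.0]
ft_force: [-3.6, -2.7, 8.7]
grip_width: 0.387
grasp_force: 25.9
```

Request:
shift_gripper(deltas=[{"finger_gap":0.5}, {"finger_gap":0.5}, {"finger_gap":0.8}, {"finger_gap":0.8}, {"dz":-0.02, "finger_gap":1}, {"dz":-0.05, "finger_gap":1}, {"dz":-0.1, "finger_gap":1}, {"dz":-0.1, "finger_gap":1}, {"dz":-0.1, "finger_gap":1}])

```text
clock: 18.38
position: [0.5896, 0.2597, 0.1143]
ee_rot: [0.546, 0.838, 0.0, 0.0]
ft_force: [0.0, -1.0, -0.6]
grip_width: 0.999
grasp_force: 0.0
```

```bash
python3 - <<'E'
from h import *
go(.4350,.0713,.1,np.radians(-23.5))
E
```

```text
rv [ 0.001 -0.     0.825] d [-0.1101 -0.2175  0.0141] | pos [0.5896 0.2597 0.1143] yaw 23.8 q [ 0.03  0.56 -0.71  1.51  0.38  1.21 -0.32] t 18.4
```

To row units: 0.825 rad is 0.2063.

Request:
shift_gripper(deltas=[{"wz":0.2063, "dx":-0.11, "dy":-0.2175, "dz":0.014, "finger_gap":1}, {"wz":0.2063, "dx":-0.11, "dy":-0.2175, "dz":0.014, "finger_gap":1}, {"wz":0.2063, "dx":-0.11, "dy":-0.2175, "dz":0.014, "finger_gap":1}, {"wz":0.2063, "dx":-0.11, "dy":-0.2175, "dz":0.014, "finger_gap":1}, {"wz":0.2063, "dx":-0.11, "dy":-0.2175, "dz":0.014, "finger_gap":1}, {"wz":0.2063, "dx":-0.11, "dy":-0.2175, "dz":0.014, "finger_gap":1}, {"wz":0.2063, "dx":-0.11, "dy":-0.2175, "dz":0.014, "finger_gap":1}, {"wz":0.2063, "dx":-0.11, "dy":-0.2175, "dz":0.014, "finger_gap":1}])

```text
clock: 19.38
position: [0.4349, 0.072, 0.0993]
ee_rot: [0.836, 0.549, -0.0, -0.0]
ft_force: [-0.3, -0.0, -0.8]
grip_width: 1.003
grasp_force: 0.0
```

```bash
python3 - <<'E'
from h import *
go(.4350,.0713,.008,np.radians(-23.5))
m=masks("small_lens",new=True)
for c in m: print(c,np.round(fit("small_lens",{c:m[c]},.005),4))
m=masks("square_filter")
for c in m: print(c,np.round(fit("square_filter",{c:m[c]}),4))
E
```

```text
rv [-0.001 -0.     0.002] d [-0.0006  0.0004  0.0913] | pos [0.4349 0.072  0.0993] yaw -23.4 q [ 0.35  0.1  -0.63  2.05  0.07  1.01 -0.73] t 19.4
   small_lens top 0.53 [191.3, 176.0, 199.6, 186.5] 123
   small_lens side 0.77 [182.9, 260.1, 200.3, 288.3] 351
top [0.5854 0.2586 0.0566 0.0369]
side [ 0.5891  0.261  -0.0006  0.0304]
   square_filter top none
   square_filter side 0.68 [190.6, 202.3, 204.9, 228.5] 336
side [0.7161 0.1213 0.8964 0.344 ]
```

The small lens sits about 1 mm from its nest's centre in both views. Now the square filter.

Request:
shift_gripper(deltas=[{"dz":0.04, "finger_gap":1}, {"dz":0.07, "finger_gap":1}, {"dz":0.085, "finger_gap":1}, {"dz":0.091, "finger_gap":1}, {"dz":0.091, "finger_gap":1}, {"dz":0.091, "finger_gap":1}])

```text
clock: 20.42
position: [0.4356, 0.0715, 0.0093]
ee_rot: [0.836, 0.548, 0.001, 0.0]
ft_force: [0.3, -0.1, 0.1]
grip_width: 1.0
grasp_force: 0.0
```

Request:
shift_gripper(deltas=[{"finger_gap":0.2}, {"finger_gap":0.2}, {"finger_gap":0.2}, {"finger_gap":0.2}, {"finger_gap":0.2}, {"finger_gap":0.2}, {"finger_gap":0.2}], force=30)

```text
clock: 21.3
position: [0.4352, 0.0714, 0.0089]
ee_rot: [0.836, 0.548, 0.0, 0.0]
ft_force: [-1.3, -1.1, 6.1]
grip_width: 0.509
grasp_force: 31.0
```

Request:
shift_gripper(deltas=[{"dz":-0.01, "finger_gap":0.2}, {"dz":-0.05, "finger_gap":0.2}, {"dz":-0.1, "finger_gap":0.2}, {"dz":-0.1, "finger_gap":0.2}, {"dz":-0.1, "finger_gap":0.2}])

```text
clock: 21.92
position: [0.4344, 0.0712, 0.1082]
ee_rot: [0.836, 0.548, -0.0, 0.0]
ft_force: [0.3, 0.3, -0.6]
grip_width: 0.512
grasp_force: 31.2
```

```bash
python3 - <<'E'
from h import *
go(.448,-.1168,.1,np.radians(-45.3))
E
```

```text
rv [0.   0.   0.38] d [-0.167   0.0874  0.0083] | pos [0.4344 0.0712 0.1082] yaw -23.5 q [ 0.37  0.09 -0.65  2.04  0.06  1.03 -0.72] t 21.9
```

To row units: 0.38 rad is 0.095.

Request:
shift_gripper(deltas=[{"wz":0.095, "dx":-0.167, "dy":0.087, "finger_gap":0.2}, {"wz":0.095, "dx":-0.167, "dy":0.087, "finger_gap":0.2}, {"wz":0.095, "dx":-0.167, "dy":0.087, "finger_gap":0.2}, {"wz":0.095, "dx":-0.167, "dy":0.087, "finger_gap":0.2}, {"wz":0.095, "dx":-0.167, "dy":0.087, "dz":0.04, "finger_gap":0.2}, {"wz":0.095, "dx":-0.167, "dy":0.087, "dz":0.07, "finger_gap":0.2}, {"wz":0.095, "dx":-0.167, "dy":0.087, "dz":0.082, "finger_gap":0.2}, {"wz":0.095, "dx":-0.167, "dy":0.087, "dz":0.086, "finger_gap":0.2}, {"wz":0.095, "dx":-0.167, "dy":0.087, "dz":0.086, "finger_gap":0.2}, {"wz":0.095, "dx":-0.167, "dy":0.087, "dz":0.086, "finger_gap":0.2}])

```text
clock: 23.18
position: [0.4487, -0.1166, 0.0234]
ee_rot: [0.925, 0.381, 0.001, 0.001]
ft_force: [0.2, 0.7, -0.2]
grip_width: 0.509
grasp_force: 31.1
```

```bash
python3 - <<'E'
from h import *
go(.448,-.1168,.015,np.radians(-45.3))
cv2.imwrite("pics/p3.png",cv2.resize(manip.camera("side")[150:250,280:420],None,fx=4,fy=4,interpolation=cv2.INTER_CUBIC))
E
```

```text
rv [ 0.001 -0.001  0.001] d [-0.0006 -0.0004  0.0084] | pos [ 0.4487 -0.1166  0.0234] yaw -45.3 q [ 0.55  0.25 -0.43  2.07  0.14  0.85 -0.75] t 23.2
```

View pics/p3.png

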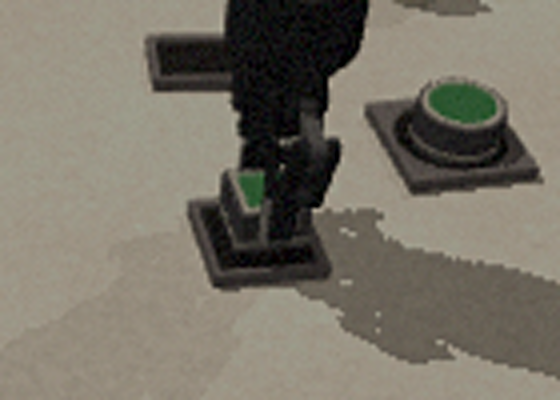

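The filter is parallel to the square recess and over it (crop (260,210)). The large lens sits well in its recess at (460,120). Lowering.

Request:
shift_gripper(deltas=[{"dz":0.002, "finger_gap":0.2}, {"dz":0.004, "finger_gap":0.2}, {"dz":0.006, "finger_gap":0.2}, {"dz":0.0075, "finger_gap":0.2}, {"dz":0.0085, "finger_gap":0.2}, {"dz":0.0085, "finger_gap":0.2}])

```text
clock: 23.98
position: [0.448, -0.1165, 0.014]
ee_rot: [0.925, 0.381, -0.0, 0.0]
ft_force: [0.7, -0.1, -1.1]
grip_width: 0.506
grasp_force: 31.1
```

Request:
shift_gripper(deltas=[{"dz":0.0008, "finger_gap":0.2}, {"dz":0.0008, "finger_gap":0.2}, {"dz":0.0008, "finger_gap":0.2}])

```text
clock: 24.35
position: [0.4481, -0.1165, 0.0139]
ee_rot: [0.925, 0.381, -0.0, 0.0]
ft_force: [-5.3, 2.2, 10.4]
grip_width: 0.506
grasp_force: 32.5
```

Request:
shift_gripper(deltas=[{"finger_gap":0.6}, {"finger_gap":0.6}, {"finger_gap":0.9}, {"finger_gap":0.9}, {"dz":-0.02, "finger_gap":1}, {"dz":-0.05, "finger_gap":1}, {"dz":-0.1, "finger_gap":1}, {"dz":-0.12, "finger_gap":1}, {"dz":-0.12, "finger_gap":1}])

```text
clock: 25.48
position: [0.449, -0.1167, 0.1346]
ee_rot: [0.925, 0.38, 0.001, 0.001]
ft_force: [-0.1, -0.3, -0.5]
grip_width: 1.002
grasp_force: 0.0
```

```bash
python3 - <<'E'
from h import *
go(.50,.1,.12,np.radians(10)); go(.4116,.3074,.1,np.radians(68))
m=masks("oblong_prism",new=True)
for c in m: print(c,np.round(fit("oblong_prism",{c:m[c]}),4))
E
```

```text
rv [ 0.003  0.    -0.965] d [ 0.1887 -0.1181  0.0145] | pos [ 0.449  -0.1167  0.1346] yaw -45.3 q [ 0.59  0.09 -0.45  1.97  0.04  1.09 -0.67] t 25.5
rv [ 0.003  0.002 -1.977] d [ 0.2719 -0.3278  0.0339] | pos [ 0.449  -0.1167  0.1346] yaw -45.3 q [ 0.59  0.09 -0.45  1.97  0.04  1.09 -0.67] t 25.5
   oblong_prism top 0.81 [168.7, 227.6, 187.9, 248.3] 233
   oblong_prism side 0.75 [229.3, 320.7, 260.2, 367.7] 831
top [ 0.4089  0.3056 -0.377   0.1172]
side [0.4118 0.3071 2.7667 0.0249]
```

To row units: -1.977 rad is -0.4943.

Request:
shift_gripper(deltas=[{"wz":-0.24, "dx":0.19, "dy":-0.118, "dz":0.015, "finger_gap":1}, {"wz":-0.24, "dx":0.19, "dy":-0.118, "dz":0.015, "finger_gap":1}, {"wz":-0.24, "dx":0.19, "dy":-0.118, "dz":0.015, "finger_gap":1}, {"wz":-0.24, "dx":0.19, "dy":-0.118, "dz":0.015, "finger_gap":1}, {"wz":-0.24, "dx":0.19, "dy":-0.118, "dz":0.015, "finger_gap":1}, {"wz":-0.4943, "dx":0.272, "dy":-0.327, "dz":0.034, "finger_gap":1}, {"wz":-0.4943, "dx":0.272, "dy":-0.327, "dz":0.034, "finger_gap":1}, {"wz":-0.4943, "dx":0.272, "dy":-0.327, "dz":0.034, "finger_gap":1}, {"wz":-0.4943, "dx":0.272, "dy":-0.327, "dz":0.034, "finger_gap":1}, {"wz":-0.4943, "dx":0.272, "dy":-0.327, "dz":0.034, "finger_gap":1}, {"wz":-0.4943, "dx":0.272, "dy":-0.327, "dz":0.034, "finger_gap":1}, {"wz":-0.4943, "dx":0.272, "dy":-0.327, "dz":0.034, "finger_gap":1}, {"wz":-0.4943, "dx":0.272, "dy":-0.327, "dz":0.034, "finger_gap":1}, {"wz":-0.4943, "dx":0.272, "dy":-0.327, "dz":0.034, "finger_gap":1}])

```text
clock: 27.42
position: [0.4111, 0.3071, 0.099]
ee_rot: [0.191, 0.981, -0.0, -0.0]
ft_force: [-0.1, 0.6, -0.6]
grip_width: 1.0
grasp_force: 0.0
```

```bash
python3 - <<'E'
from h import *
go(.4108,.3068,.008,np.radians(68.2))
m=masks("square_filter",new=True)
for c in m: print(c,np.round(fit("square_filter",{c:m[c]},.005),4))
E
```

```text
rv [-0.    -0.    -0.005] d [ 0.0001 -0.0004  0.091 ] | pos [0.4111 0.3071 0.099 ] yaw 67.9 q [ 0.11  0.36 -0.97  1.87  0.34  1.09  0.2 ] t 27.4
   square_filter top 0.81 [307.8, 217.8, 334.2, 236.3] 234
   square_filter side 0.8 [335.7, 198.4, 358.4, 216.3] 438
top [ 0.4458 -0.1181  0.8214  0.0509]
side [ 0.4482 -0.1159 -0.7776  0.0202]
```

The square filter is centred to about 1 mm and aligned. Now the prism.

Request:
shift_gripper(deltas=[{"dz":0.04, "finger_gap":1}, {"dz":0.07, "finger_gap":1}, {"dz":0.085, "finger_gap":1}, {"dz":0.091, "finger_gap":1}, {"dz":0.091, "finger_gap":1}, {"dz":0.091, "finger_gap":1}])

```text
clock: 28.38
position: [0.4116, 0.3077, 0.0091]
ee_rot: [0.191, 0.982, 0.0, 0.001]
ft_force: [-0.3, 0.1, 0.5]
grip_width: 1.0
grasp_force: 0.0
```

Request:
shift_gripper(deltas=[{"finger_gap":0.1}, {"finger_gap":0.1}, {"finger_gap":0.1}, {"finger_gap":0.1}, {"finger_gap":0.1}, {"finger_gap":0.1}, {"finger_gap":0.1}], force=30)

```text
clock: 29.25
position: [0.4112, 0.3073, 0.0084]
ee_rot: [0.191, 0.982, -0.0, 0.0]
ft_force: [-0.1, -1.8, 5.8]
grip_width: 0.323
grasp_force: 30.8
```

Request:
shift_gripper(deltas=[{"dz":-0.01, "finger_gap":0.1}, {"dz":-0.05, "finger_gap":0.1}, {"dz":-0.1, "finger_gap":0.1}, {"dz":-0.13, "finger_gap":0.1}, {"dz":-0.13, "finger_gap":0.1}])

```text
clock: 29.88
position: [0.412, 0.3081, 0.1405]
ee_rot: [0.191, 0.982, 0.001, 0.002]
ft_force: [0.1, -0.3, -1.9]
grip_width: 0.321
grasp_force: 30.2
```

```bash
python3 - <<'E'
from h import *
go(.53,.1,.139,np.radians(40)); go(.5672,-.2658,.139,np.radians(-52.4))
E
```

```text
rv [0.003 0.002 0.489] d [-0.1873 -0.1488  0.0016] | pos [0.412  0.3081 0.1405] yaw 68.0 q [ 0.15  0.31 -1.01  1.83  0.29  1.16  0.24] t 29.9
rv [ 5.000e-03 -1.000e-03  2.102e+00] d [-0.3588 -0.474   0.0012] | pos [0.412  0.3081 0.1405] yaw 68.0 q [ 0.15  0.31 -1.01  1.83  0.29  1.16  0.24] t 29.9
```

To row units: 2.102 rad is 0.5255.

Request:
shift_gripper(deltas=[{"wz":0.15, "dx":-0.187, "dy":-0.149, "finger_gap":0.1}, {"wz":0.15, "dx":-0.187, "dy":-0.149, "finger_gap":0.1}, {"wz":0.15, "dx":-0.187, "dy":-0.149, "finger_gap":0.1}, {"wz":0.15, "dx":-0.187, "dy":-0.149, "finger_gap":0.1}, {"wz":0.5255, "dx":-0.359, "dy":-0.474, "finger_gap":0.1}, {"wz":0.5255, "dx":-0.359, "dy":-0.474, "finger_gap":0.1}, {"wz":0.5255, "dx":-0.359, "dy":-0.474, "finger_gap":0.1}, {"wz":0.5255, "dx":-0.359, "dy":-0.474, "finger_gap":0.1}, {"wz":0.5255, "dx":-0.359, "dy":-0.474, "finger_gap":0.1}, {"wz":0.5255, "dx":-0.359, "dy":-0.474, "finger_gap":0.1}, {"wz":0.5255, "dx":-0.359, "dy":-0.474, "finger_gap":0.1}, {"wz":0.5255, "dx":-0.359, "dy":-0.474, "finger_gap":0.1}, {"wz":0.5255, "dx":-0.359, "dy":-0.474, "dz":0.04, "finger_gap":0.1}, {"wz":0.5255, "dx":-0.359, "dy":-0.474, "dz":0.08, "finger_gap":0.1}, {"wz":0.5255, "dx":-0.359, "dy":-0.474, "dz":0.1, "finger_gap":0.1}, {"wz":0.5255, "dx":-0.359, "dy":-0.474, "dz":0.11, "finger_gap":0.1}, {"wz":0.5255, "dx":-0.359, "dy":-0.474, "dz":0.115, "finger_gap":0.1}, {"wz":0.5255, "dx":-0.359, "dy":-0.474, "dz":0.115, "finger_gap":0.1}, {"wz":0.5255, "dx":-0.359, "dy":-0.474, "dz":0.115, "finger_gap":0.1}])

```text
clock: 32.25
position: [0.5671, -0.267, 0.0243]
ee_rot: [0.947, 0.322, 0.001, 0.001]
ft_force: [0.2, 0.4, -0.7]
grip_width: 0.319
grasp_force: 30.2
```

```bash
python3 - <<'E'
from h import *
go(.5672,-.2658,.0144,np.radians(-52.4))
cv2.imwrite("pics/p4.png",cv2.resize(manip.camera("side")[100:200,270:410],None,fx=4,fy=4,interpolation=cv2.INTER_CUBIC))
E
```

```text
rv [ 0.002 -0.001 -0.   ] d [ 0.0008 -0.0009  0.0099] | pos [ 0.5671 -0.267   0.0243] yaw -52.4 q [ 0.63  0.55 -0.34  1.64  0.21  0.99 -0.69] t 32.2
```

View pics/p4.png

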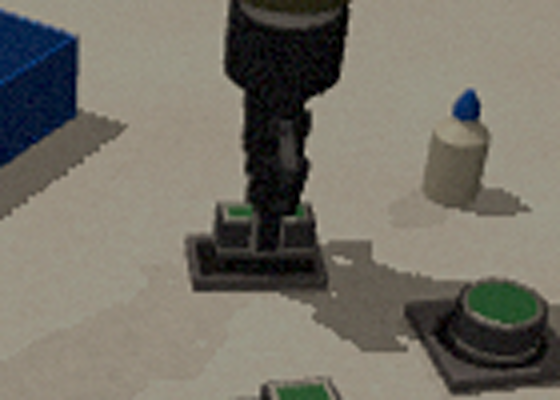

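The prism is aligned with the oblong recess and, allowing for the vertical lean in this view, centred on it. The bottle is clear. Lowering.

Request:
shift_gripper(deltas=[{"dx":0.0005, "dy":-0.0005, "dz":0.002, "finger_gap":0.1}, {"dx":0.0005, "dy":-0.0005, "dz":0.004, "finger_gap":0.1}, {"dx":0.0005, "dy":-0.0005, "dz":0.006, "finger_gap":0.1}, {"dx":0.0005, "dy":-0.0005, "dz":0.008, "finger_gap":0.1}, {"dx":0.0005, "dy":-0.0005, "dz":0.009, "finger_gap":0.1}, {"dx":0.0005, "dy":-0.0005, "dz":0.0098, "finger_gap":0.1}, {"dx":0.0005, "dy":-0.0005, "dz":0.0098, "finger_gap":0.1}])

```text
clock: 33.17
position: [0.5667, -0.266, 0.0135]
ee_rot: [0.947, 0.322, 0.0, 0.0]
ft_force: [-0.2, 0.8, -2.3]
grip_width: 0.323
grasp_force: 30.4
```

Request:
shift_gripper(deltas=[{"dz":0.0008, "finger_gap":0.1}, {"dz":0.0008, "finger_gap":0.1}, {"dz":0.0008, "finger_gap":0.1}])

```text
clock: 33.55
position: [0.5667, -0.266, 0.0134]
ee_rot: [0.947, 0.322, 0.0, 0.0]
ft_force: [-3.7, 1.7, 5.3]
grip_width: 0.319
grasp_force: 31.3
```

Floor contact reached at the expected height. I'll release, back off and check everything.

Request:
shift_gripper(deltas=[{"finger_gap":0.45}, {"finger_gap":0.45}, {"finger_gap":0.7}, {"finger_gap":0.7}, {"dz":-0.02, "finger_gap":0.9}, {"dz":-0.05, "finger_gap":1}, {"dz":-0.1, "finger_gap":1}, {"dz":-0.16, "finger_gap":1}, {"dz":-0.22, "finger_gap":1}, {"dz":-0.22, "finger_gap":1}])

```text
clock: 34.8
position: [0.569, -0.2665, 0.2401]
ee_rot: [0.947, 0.322, 0.004, 0.004]
ft_force: [0.4, -0.1, -0.2]
grip_width: 0.998
grasp_force: 0.0
```

```bash
python3 - <<'E'
from ov import *
import json
D=json.load(open("d.json")); it=[]
for n in("large_lens","small_lens","square_filter","oblong_prism"):
    k={"large_lens":"large_nest","small_lens":"small_nest","square_filter":"square_nest","oblong_prism":"oblong_nest"}[n]
    it.append((n,*D[k][:3],.005))
m=masks("oblong_prism",new=True)
for c in m: print(c,np.round(fit("oblong_prism",{c:m[c]},.005),4))
over(it,"pics/ov2.png",22)
cv2.imwrite("pics/top9.png",manip.camera("top")); cv2.imwrite("pics/side9.png",manip.camera("side"))
for n in("dropper_bottle","loupe"): masks(n)
E
```

```text
   oblong_prism top 0.71 [359.1, 177.2, 378.0, 199.1] 244
   oblong_prism side 0.79 [327.7, 151.8, 349.0, 168.0] 352
top [ 0.5631 -0.267   0.6891  0.0783]
side [ 0.5669 -0.2657  3.7926  0.0303]
   dropper_bottle top none
   dropper_bottle side 0.63 [374.9, 121.7, 392.0, 150.6] 328
   loupe top 0.61 [236.5, 136.3, 241.7, 151.1] 163
   loupe side 0.94 [190.4, 204.2, 205.2, 228.6] 301
```

View pics/ov2.png

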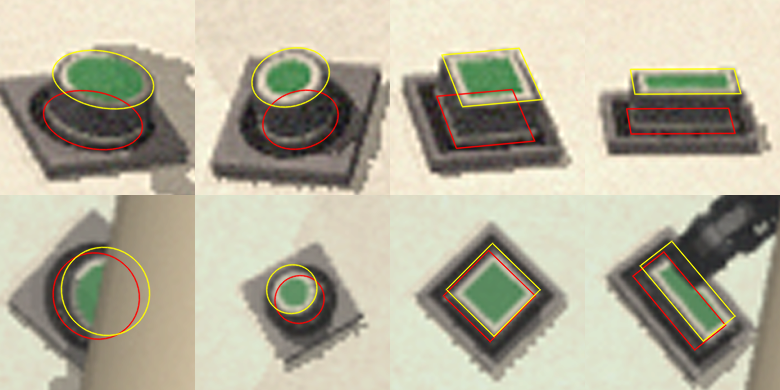

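View pics/side9.png

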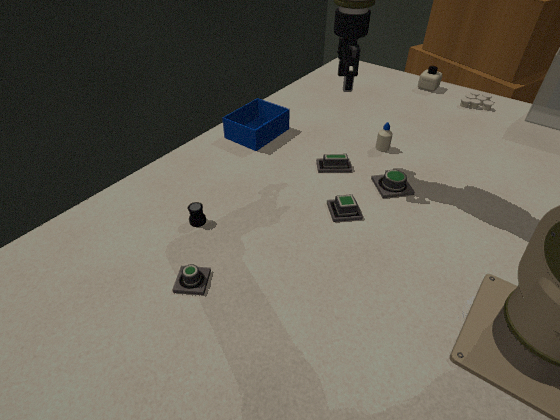

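The side view shows all four optics upright in their recesses: small lens (190,275), filter (345,203), prism (336,160), large lens (395,180). They sit within about 2–3 mm of centre and roughly 2° in yaw. The bottle (384,137) and loupe (197,215) have not moved.

```bash
python3 -c "
from workcell import manip
print(manip.hand_in())"
```

```text
the job is handed in; nothing more can be done
None
```

All four optics are in their matching nests, flat and glass up, within about 2–3 mm of centre by camera; the bottle and loupe were not moved, and the job was handed in at about 35 s on the robot's clock.

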